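Clamp a control module in the sprung board holder

ROBOT

A 6-joint arm with a two-finger parallel gripper is mounted at the origin on the work surface. World frame = base frame: x ahead of the robot, y to its left, z up, the work surface at z = 0. Lengths are in m, angles in rad, forces in N, time in s.
With the tool pointing down it reaches from about 0.325 to 0.925 m from the base axis. Payload 3.1 kg.
Tool frame: the origin (TCP) lies at the centre of the arm's flange, where the gripper is bolted on; the fingertips stand 173 mm ahead of it and the grasp point (between the pads) lies 155 mm ahead of it (arm.tcp_to_grasp is the distance from the TCP to the grasp point, in m); z points along the fingers, y is the line along which they close (so a half turn about z gives the same grasp; the last joint's range is limited). The gripper opens to 85 mm and grips with 20 to 120 N. Pads are 22 mm wide; open, the fingers measure 114 mm over their backs; the gripper's body (76 mm by 85 mm) begins 54 mm behind the grasp point. The pads swing forward as they close: fully open they stand 13 mm farther back than shut.
Start: joints at [-1.404, 0.217, 1.613, -0, 1.311, -0.112], TCP at [0.172, -0.601, 0.405] pointing down, gripper open.
Joint ranges: [-2.75, 2.75], [-0.78, 2.1], [0.31, 2.55], [-1.13, 4.27], [0.13, 2.63], [-2.58, 2.58]. Speed limits (rad/s): [2.79, 2.79, 3.14, 3.14, 3.14, 3.14].

INTERFACE

Orientations are given as a rotation vector (axis times angle).
In Python, from station import arm gives the robot as it stands.
- The arm moves only by the tool apply_moves, never from a script. Its argument "steps" is one flat list of numbers, 7 for each row, row after row: the shift along the world's x, y, z in mm, then the turn, a rotation vector about the world's x, y, z in degrees, then the finger opening in mm, from 0 to 85.4. In form: [x, y, z, rx, ry, rz, jaw, x, y, z, rx, ry, rz, jaw, ...]. A call has 1 to 8 rows; each row is the pose to reach, as a shift and turn from the pose commanded when the call began; what a row does not reach only later rows make up. A row lasts 1/8 s, in which the tool goes at most 62.5 mm and 10.7 degrees, less where a joint would pass 70% of its speed; a pose out of reach is approached as far as the arm can. A call with a gripper value outside its range is refused whole. The fingers move at their own pace and stop on an object; the grip force is fixed at half the most. Time passes only in rows, so rows that repeat a pose let the fingers close. It gives the time, the measured TCP pose, the force, the opening and the grip force at its end, in the units of the state.
- arm.get_obs(): the state, without advancing time (a new reading comes with each control period).
- arm.read_camera(name): name is "side" or "top" or "wrist"; returns the picture (480x640x3 uint8, red, green, blue); there is no depth.
- arm.calibration(name): a dict with "fx", "fy", "cx", "cy" (pixels), "distortion" ([k1, k2, p1, p2, k3] as OpenCV has them; the pictures are not rectified), "position" and "rotation" of the camera in the world; the wrist camera has in their place "T_tool_cam" (4x4, takes a point from camera to tool coordinates, whose origin is the TCP and whose axes are the flange's). Camera axes: x right, y down, z forward; pixel columns grow to the right and rows downward; lengths in m; the calibration is good to about 2 mm. A picture is of the moment at which its call begins: read the wrist's pose just before it. calibration takes no time and is no camera call.
- arm.job_done(): hands the job in; it is judged then, once.
The state is a dict: "clock": time; "joints": joint angles; "qd": joint speeds; "effort": joint torques, N m; "eef_pos": TCP position; "ee_rot": TCP orientation; "contact_force": force on the tool from outside, world axes, zero at the start; "moment": the same for the moment, N m; "opening": finger opening in m; "gripper_force": force on a finger pad.
Only numpy, scipy, OpenCV 4.12 (cv2) and the standard library are available. Lean on these libraries where they do the work, as an engineer would, in place of code of your own. Each camera call takes 0.05 s, during which the arm holds its last target. There are 200 camera calls.

TASK

Take the green module with the blue block out of the rack, lay it flat on the black mat and let go, so that you can take it again another way for the board holder. Then clamp it in the holder: push its block end under the lip of the tall sprung jaw, pressing the jaw well back, lower the other end in front of the low jaw, and let the springs centre the board under both lips. Leave it lying level, in line with the holder and midway across the jaws, and do not disturb anything else on the bench.

Things in the scene. Friction and masses are not known exactly. Their poses are not given: they have to be found in the camera images.
- module_block (a point): Centre of the blue block, 55 (x) x 54 (y) x 30 mm (z), fixed on the module's green board (next entry), half-way up the block, 20 mm over the board's underside. Axes as the board's: x along its length, y across, z up. The block sits towards the -x end: from here the board's -x end (block end) is 45.5 mm away, its +x end 84.5 mm, its middle 19.5 mm along +x.
- module_board (a point): Middle of the same module's green board, 130 (x) x 60 (y) x 5 mm (z), on its underside; block on top. Loose, about 0.22 kg in all. Starts flat, block up, along the rack's x, in either bay. Three capacitors 9 mm wide, 10 mm tall stand on it at x +47 mm. The board's two short ends go into the holder's jaws.
- seat (a point): The holder, fixed: rail 300 x 56 x 14 mm along x, two sprung jaws facing each other, tall at -x, low at +x. This point: midway, at the height of the jaws' shelves, 45 mm over the bench. z up. End posts 50 mm high at x +-143. Resting jaw walls are 122 mm apart, board 130: clamped, equal springs centre it, each jaw 4 mm back, blue block's centre at x -19.5, y 0, z +20 from here.
- tall_jaw_groove (a point): On the tall blue jaw's wall (64 mm wide) at shelf height, moves with it; x points inwards. From the wall a shelf reaches 20 mm inwards, with its top at this height; a yellow lip, 12 to 16 mm over it, reaches 6 mm. Above the lip the face stands 3 mm in from the wall, up to 36 mm over the shelf: hardly room for a finger between it and the blue block.
- tall_jaw (a joint): How far the tall jaw is pushed back outwards, m: 0 at rest, 0.026 at its stop. Its spring pushes with 2 N at 0 and 0.25 N more per mm (7 N at 20 mm). The flat board passes the low jaw's lip only while this is over 0.014.
- low_jaw_groove (a point): On the low blue jaw's wall at shelf height, moves with it; x points outwards. Same shelf (20 mm inwards), yellow lip (6 mm inwards) and 12 mm slot as the tall jaw, but the jaw ends at the lip's top, 16 mm over the shelf.
- low_jaw (a joint): How far the low jaw is pushed back outwards, m: 0 at rest, 0.026 at its stop; same spring as the tall jaw.
- rack: Rack, fixed: base 150 x 155 x 5 mm with three grey walls along x, 5 mm thick, up to 45 mm over the bench; two bays 70 mm wide centred at y +-37.5 mm, open at top and ends. Origin: centre of its underside. Boards lie along x on the base, 5 mm over the bench. Only some 8 mm is free beside a block, so there take it by its end faces, fingers closing along x.
- mat_top (a point): Centre of the top face of the black rubber mat, fixed, 200 (x) x 150 (y) x 3 mm thick; its top is 3 mm over the bench.
- spare_block (a point): Bystander: a like module with a brown board and a white block, loose, in the other bay of the rack; this point is the centre of its white block.
- regulator: Bystander: gas regulator of aluminium and brass, 76 mm across, 70 mm high; origin under its centre.
- meter_body: Bystander: hollow aluminium meter housing on a black disc 124 mm across, 152 mm high; origin under its centre.
- screwdriver: Bystander: screwdriver lying on the bench.
- wrench: Bystander: wrench lying on the bench.
- fitting: Bystander: small brass fitting 28 mm across, 30 mm high; origin under its centre.
Things that resemble listed ones, but are neither listed nor needed, are in the scene too. What is shaped like the part that bears module_block but pink or yellow is not meant.

How it is judged:
By the outcome, as a careful person would: the job done as asked, in the order asked, and still so for the second after the job is handed in, with the robot touching nothing.
It also fails if it takes over 59 s, if anything falls off the work surface, if the arm or the gripper's body presses on something with over 40 N, if the wrist force passes 120 N, or if a joint passes its speed limit or range.

## Working session

There is one attempt and no reset: what is moved stays moved. The work goes in short steps, Python scripts to look and compute and a tool call to move; the robot and the scene stay as the last step left them, time stands still between calls to the robot, and variables do not carry over. Pictures are saved under pics/ and viewed, at most 10 in all, crops included, and the job is handed in when it is done.

Besides the shell and the picture viewer there is one more tool, called as name(argument=value, ...) on one line, values as JSON. apply_moves: Moves the arm, as the interface text tells. Its arguments: {"type":"object","properties":{"steps":{"type":"array","items":{"type":"number"}}},"required":["steps"]}

```bash
mkdir -p pics; ls
python3 - <<'E'
from station import arm
import cv2,numpy as np
o=arm.get_obs();print(o)
for n in("top","side"):
    im=arm.read_camera(n);cv2.imwrite(f"pics/{n}0.png",im[:,:,::-1])
    print(n,arm.calibration(n))
print(arm.calibration("wrist"),arm.tcp_to_grasp)
E
```

```text
pics
{'clock': 0.0, 'joints': array([-1.40424936e+00,  2.17789811e-01,  1.61495512e+00, -6.59827757e-06,
        1.31127462e+00, -1.12190172e-01]), 'qd': array([ 0.00021902,  0.00125758,  0.00079773,  0.00191681, -0.00095728,
        0.00018159]), 'effort': array([ 1.17841209e-04, -3.96836543e+01, -3.03853333e+01, -1.04223761e-04,
        9.71929519e-03, -3.21997447e-06]), 'eef_pos': array([ 0.17192268, -0.60046922,  0.40333467]), 'ee_rot': array([-3.10872881e+00, -4.36088901e-01,  1.13518541e-04]), 'contact_force': array([ 0.08378088, -0.34979413, -0.01550234]), 'moment': array([-0.008647  ,  0.03290932,  0.03312413]), 'gripper_force': 0.0, 'opening': 0.08531676680444876}
top {'fx': 442.09611874282615, 'fy': 442.09611874282615, 'cx': 320.76381441881153, 'cy': 241.26376443162778, 'distortion': array([0.01308634, 0.        , 0.        , 0.        , 0.        ]), 'position': array([0.47945611, 0.00332147, 1.24712466]), 'rotation': array([-2.20736757,  2.19147716, -0.0867767 ])}
side {'fx': 603.1724560224174, 'fy': 603.1724560224174, 'cx': 319.87323644471445, 'cy': 239.84618267891685, 'distortion': array([-0.0221543,  0.       ,  0.       ,  0.       ,  0.       ]), 'position': array([-0.13425456,  0.75793382,  1.16815286]), 'rotation': array([-0.94301496,  2.52532517, -0.98997166])}
{'fx': 343.280871492996, 'fy': 343.280871492996, 'cx': 322.9924377166171, 'cy': 237.6123685376813, 'distortion': array([-0.02897422,  0.        ,  0.        ,  0.        ,  0.        ]), 'T_tool_cam': array([[ 8.67586097e-05, -9.55005284e-01, -2.96588772e-01,
         7.54090482e-02],
       [ 9.99999958e-01,  1.12021449e-06,  2.88914495e-04,
        -8.32886094e-05],
       [-2.75582627e-04, -2.96588784e-01,  9.55005245e-01,
         3.07457019e-02],
       [ 0.00000000e+00,  0.00000000e+00,  0.00000000e+00,
         1.00000000e+00]])} 0.1547
```

View pics/top0.png

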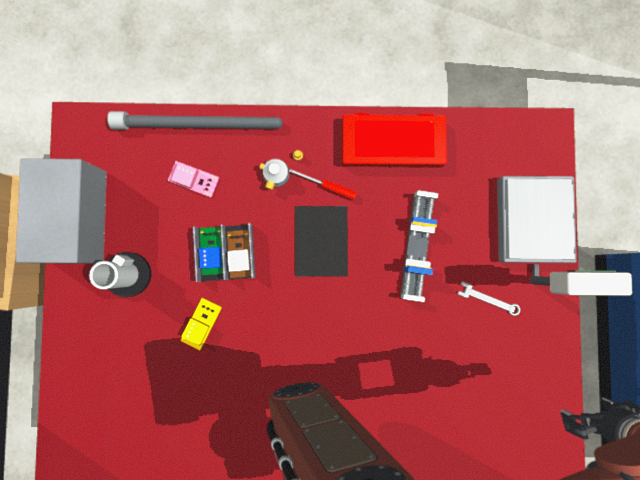

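View pics/side0.png

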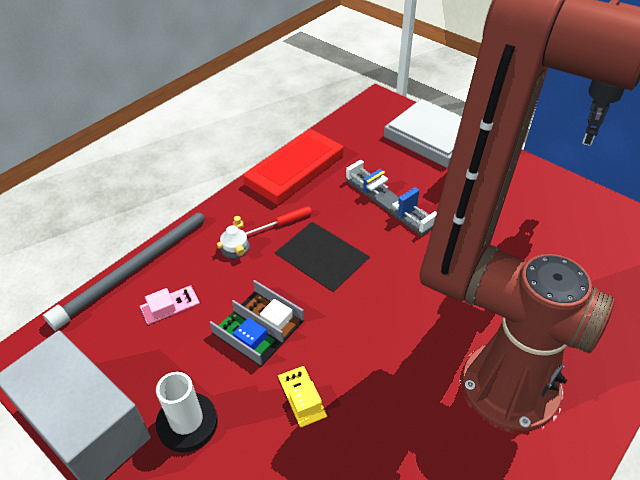

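The top view shows the green/blue module in the rack's left bay at about (209,253), with its block at (209,257) and capacitors towards +x. The mat is at (321,241). In the holder, the tall jaw is at (418,268) and the low jaw at (424,225). The pink and yellow modules are decoys.

```bash
cat > h.py <<'E'
import numpy as np,cv2
from scipy.spatial.transform import Rotation as R
from station import arm
def cam(name,o=None):
    c=arm.calibration(name);K=np.array([[c['fx'],0,c['cx']],[0,c['fy'],c['cy']],[0,0,1]])
    if name=='wrist':
        T=np.eye(4);T[:3,:3]=R.from_rotvec(o['ee_rot']).as_matrix();T[:3,3]=o['eef_pos'];T=T@c['T_tool_cam']
        return K,c['distortion'],T[:3,:3],T[:3,3]
    return K,c['distortion'],R.from_rotvec(c['rotation']).as_matrix(),c['position']
def world(C,px,z):
    K,d,Rm,p=C
    n=cv2.undistortPoints(np.array(px,float).reshape(-1,1,2),K,d)[:,0]
    r=np.c_[n,np.ones(len(n))]@Rm.T
    return p+r*((z-p[2])/r[:,2])[:,None]
def proj(C,P):
    K,d,Rm,p=C
    return cv2.projectPoints((np.array(P,float).reshape(-1,3)-p)@Rm,np.zeros(3),np.zeros(3),K,d)[0][:,0]
def snap(name,fn=None):
    o=arm.get_obs();im=arm.read_camera(name)
    if fn:cv2.imwrite(f'pics/{fn}.png',im[:,:,::-1])
    return im,cam(name,o),o
E
python3 - <<'E'
from h import *
C=cam('top')
L={'rackcorners':([(193,228),(251,223),(195,281),(255,277)],.045),'block':([(200,246),(219,246),(199,269),(221,268)],.04),
'tall':([(418,268)],.06),'low':([(424,225)],.06),'posts':([(428,195),(412,298)],.05),'mat':([(294,206),(347,206),(295,276),(347,276)],.003)}
for k,(p,z) in L.items():
    w=world(C,p,z);print(k,w.round(3).tolist(),w.mean(0).round(3))
E
```

```text
rackcorners [[0.586, 0.328, 0.045], [0.601, 0.172, 0.045], [0.443, 0.32, 0.045], [0.454, 0.159, 0.045]] [0.521 0.245 0.045]
block [[0.537, 0.31, 0.04], [0.538, 0.258, 0.04], [0.475, 0.311, 0.04], [0.478, 0.252, 0.04]] [0.507 0.283 0.04 ]
tall [[0.482, -0.28, 0.06]] [ 0.482 -0.28   0.06 ]
low [[0.598, -0.297, 0.06]] [ 0.598 -0.297  0.06 ]
posts [[0.681, -0.311, 0.05], [0.401, -0.266, 0.05]] [ 0.541 -0.289  0.05 ]
mat [[0.654, 0.057, 0.003], [0.656, -0.093, 0.003], [0.457, 0.052, 0.003], [0.458, -0.094, 0.003]] [ 0.556 -0.019  0.003]
```

apply_moves(steps=[60,46,0,0,0,0,85,120,92,0,0,0,0,85,180,138,0,0,0,0,85,240,184,0,0,0,0,85,290,222,0,0,0,0,85,340,261,0,0,0,0,85,380,292,0,0,0,0,85,400,310,0,0,0,0,85])

```text
clock: 1.1
eef_pos: [0.5686, -0.2932, 0.4041]
ee_rot: [-3.111, -0.437, 0.001]
contact_force: [1.0, -1.0, 0.7]
opening: 0.085
gripper_force: 0.0
```

apply_moves(steps=[0,0,0,0,0,0,85,0,0,0,0,0,0,85,0,0,0,0,0,0,85])

```text
clock: 1.48
eef_pos: [0.5663, -0.2957, 0.4043]
ee_rot: [-3.111, -0.434, 0.001]
contact_force: [-0.1, 0.8, -0.3]
opening: 0.0847
gripper_force: 0.0
```

Run:
```python
from h import *
im,C,o=snap('wrist','w_hold')
np.savez('hold.npz',p=o['eef_pos'],r=o['ee_rot']);print(o['clock'],o['eef_pos'],o['ee_rot'],abs(o['qd']).max())
```

```text
1.475 [ 0.56633584 -0.29570938  0.40432235] [-3.11118861e+00 -4.33851889e-01  1.45359496e-03] 0.007879862785965034
```

View pics/w_hold.png

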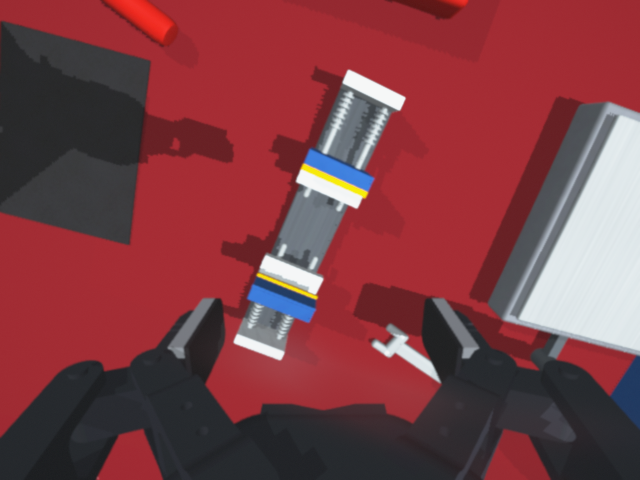

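The wrist view shows the holder running from (262,345) to (374,88). The tall jaw's shelf is at about (291,273), the low jaw's shelf at about (333,187), and the mat is at the left.

Run:
```python
import cv2
im=cv2.imread('pics/w_hold.png')[60:365,225:415]
cv2.imwrite('pics/w_hold_c.png',cv2.resize(im[10:160,60:190],None,fx=4.5,fy=4,interpolation=cv2.INTER_CUBIC)[:,:] if 0 else cv2.hconcat([cv2.resize(im[0:150,60:190],None,fx=3,fy=4*.98,interpolation=cv2.INTER_CUBIC),cv2.resize(im[155:305,0:130],None,fx=3,fy=4*.98,interpolation=cv2.INTER_CUBIC)]))
```

```text
(no output)
```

View pics/w_hold_c.png

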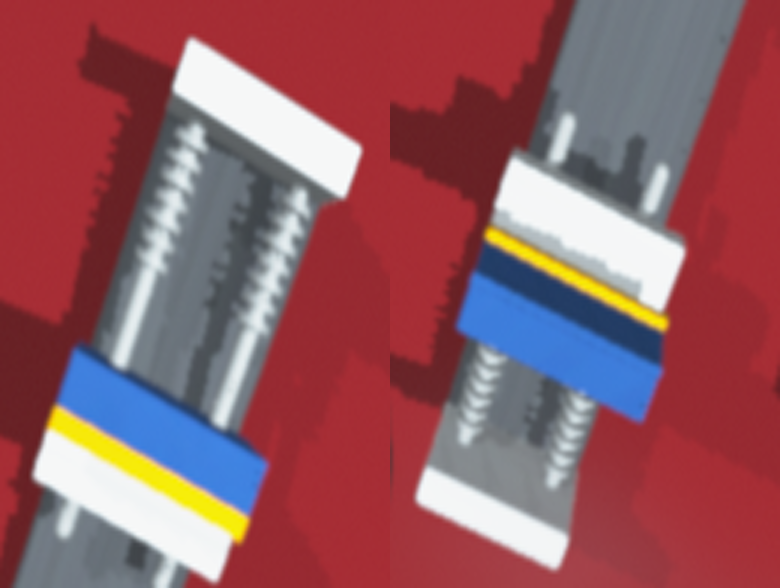

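Run:
```python
from h import *
from scipy.optimize import least_squares
d=np.load('hold.npz');C=cam('wrist',{'eef_pos':d['p'],'ee_rot':d['r']})
Lp=lambda X,Y:(285+X/3,60+Y/3.92);Rp=lambda X,Y:(225+(X-390)/3,215+Y/3.92)
pts=[('lpo',Lp(190,38),.05),('lpo-',Lp(361,150),.05),('lpi',Lp(173,92),.05),('lpi-',Lp(347,198),.05),
('lsh',Lp(33,478),.045),('lsh-',Lp(217,582),.045),('llip',Lp(47,430),.061),('llip-',Lp(243,542),.061),
('tsh',Rp(513,150),.045),('tsh-',Rp(685,240),.045),('tface',Rp(475,270),.081),('tface-',Rp(662,370),.081),
('tpo',Rp(415,500),.05),('tpo-',Rp(557,570),.05),('tpi',Rp(430,465),.05),('tpi-',Rp(568,535),.05)]
W=np.array([world(C,[p],z)[0] for _,p,z in pts])
M={'lsh':(41,32),'lsh-':(41,-32),'tsh':(-41,32),'tsh-':(-41,-32),'llip':(55,32),'llip-':(55,-32),'tface':(-58,32),'tface-':(-58,-32)}
I=[i for i,q in enumerate(pts) if q[0] in M];m=np.array([M[pts[i][0]] for i in I])/1000
def f(v):
    c,s=np.cos(v[2]),np.sin(v[2]);return (v[:2]+m@np.array([[c,s],[-s,c]])-W[I,:2]).ravel()
r=least_squares(f,[.54,-.29,-.16]);v=r.x;print(v,np.degrees(v[2]))
c,s=np.cos(v[2]),np.sin(v[2])
for (n,_,_),w in zip(pts,W):print(n,((w[:2]-v[:2])@np.array([[c,-s],[s,c]])*1e3).round(1))
```

```text
[ 0.54290777 -0.28925058 -0.14147559] -8.105954088128767
lpo [148.2  28.4]
lpo- [147.9 -27.3]
lpi [136.2  28.2]
lpi- [137.1 -28.3]
lsh [39.8 32.3]
lsh- [ 40.3 -32.5]
llip [54.3 32.4]
llip- [ 54.8 -32.7]
tsh [-39.4  32.3]
tsh- [-38.8 -31.3]
tface [-58.1  31.6]
tface- [-58.8 -32.2]
tpo [-149.3   27.5]
tpo- [-149.5  -28.5]
tpi [-136.3   26.3]
tpi- [-137.   -27.8]
```

apply_moves(steps=[-6,60,0,0,0,9,85,-12,120,0,0,0,18,85,-18,180,0,0,0,27,85,-24,240,0,0,0,36,85,-30,300,0,0,0,45,85,-36,360,0,0,0,54,85,-42,420,0,0,0,63,85,-48,480,0,0,0,72,85])

```text
clock: 2.52
eef_pos: [0.519, 0.1857, 0.4052]
ee_rot: [2.257, 2.184, 0.001]
contact_force: [0.9, 0.3, 0.1]
opening: 0.0848
gripper_force: 0.0
```

apply_moves(steps=[-6,50,0,0,0,6.6,85,-10,80,0,0,0,6.6,85,-12,100,0,0,0,6.6,85,-14,110,0,0,0,6.6,85,-14,110,0,0,0,6.6,85,-14,110,0,0,0,6.6,85,-14,110,0,0,0,6.6,85])

```text
clock: 3.4
eef_pos: [0.5056, 0.2944, 0.4047]
ee_rot: [2.132, 2.307, -0.0]
contact_force: [-0.5, 0.0, -0.1]
opening: 0.0852
gripper_force: 0.0
```

Run:
```python
from h import *
im,C,o=snap('wrist')
np.savez('rack.npz',p=o['eef_pos'],r=o['ee_rot']);print(o['clock'],o['eef_pos'],o['ee_rot'],abs(o['qd']).max())
u=proj(C,[[.507,.283,.04]])[0];print(u)
x0=int(max(0,min(u[0]-100,440)));y0=int(max(0,min(u[1]-75,330)));print(x0,y0)
cv2.imwrite('pics/rack_c.png',cv2.resize(im[y0:y0+150,x0:x0+200,::-1],None,fx=4,fy=4,interpolation=cv2.INTER_CUBIC))
```

```text
3.4 [0.50558206 0.29440902 0.40469765] [ 2.13237228e+00  2.30684325e+00 -3.42558314e-04] 0.003700654915193887
[323.87472044 221.79939672]
223 146
```

View pics/rack_c.png

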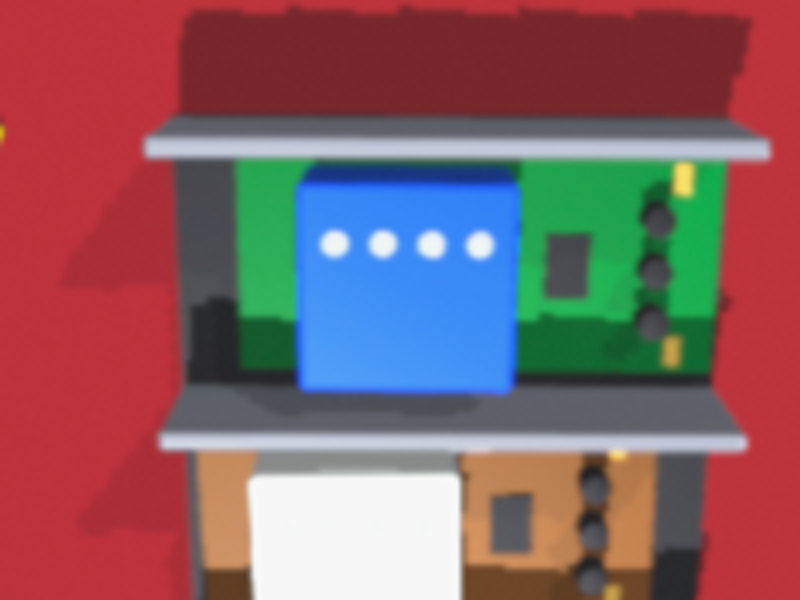

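The crop shows the blue block's top face with corners at about (300,183), (518,183), (513,391) and (298,391). It is nearly aligned with the tool, and the capacitors are on the right (+x).

Run:
```python
from h import *
d=np.load('rack.npz');C=cam('wrist',{'eef_pos':d['p'],'ee_rot':d['r']})
c=lambda P:[(223+x/4,146+y/4) for x,y in P]
w=world(C,c([(300,183),(518,183),(513,391),(298,391)]),.04);print(w.round(4),w.mean(0).round(4))
h=lambda a,b:np.degrees(np.arctan2(*(b-a)[1::-1]))
print([round(h(*q),2) for q in((w[0],w[1]),(w[3],w[2]))],np.linalg.norm(w[1]-w[0]),np.linalg.norm(w[3]-w[0]))
w=world(C,c([(145,157),(770,157),(160,448),(747,448)]),.045);print(h(w[0],w[1]),h(w[2],w[3]),w.round(4))
Rm=R.from_rotvec(d['r']).as_matrix();print(np.degrees(np.arctan2(Rm[1,1],Rm[0,1])),Rm[:,2])
m=world(cam('top'),[(294,206),(347,206),(295,276),(347,276)],.003);print(h(m[2],m[0]),h(m[3],m[1]))
```

```text
[[0.4793 0.3113 0.04  ]
 [0.5325 0.3155 0.04  ]
 [0.5368 0.2621 0.04  ]
 [0.4819 0.2577 0.04  ]] [0.5076 0.2866 0.04  ]
[np.float64(4.51), np.float64(4.51)] 0.05333920555795624 0.05361388647920787
4.531733976909337 4.5078608879981426 [[0.4422 0.3155 0.045 ]
 [0.5917 0.3274 0.045 ]
 [0.4478 0.2413 0.045 ]
 [0.5976 0.2531 0.045 ]]
4.501384044159797 [-2.33394998e-05 -2.75418848e-04 -9.99999962e-01]
1.403569367353267 0.17598237886382861
```

apply_moves(steps=[2,-8,-55,0,0,0,85,2,-8,-105,0,0,0,85,2,-8,-140,0,0,0,85,2,-8,-150,0,0,0,85,2,-8,-150,0,0,0,85])

```text
clock: 4.08
eef_pos: [0.5075, 0.2871, 0.2548]
ee_rot: [-2.131, -2.308, 0.001]
contact_force: [0.2, 0.1, -0.1]
opening: 0.085
gripper_force: 0.0
```

apply_moves(steps=[0,0,-30,0,0,0,85,0,0,-55,0,0,0,85,0,0,-68,0,0,0,85,0,0,-68,0,0,0,85,0,0,-68,0,0,0,45,0,0,-68,0,0,0,45,0,0,-68,0,0,0,45,0,0,-68,0,0,0,45])

```text
clock: 5.08
eef_pos: [0.5084, 0.2877, 0.1885]
ee_rot: [2.13, 2.307, 0.005]
contact_force: [0.4, -0.6, 7.0]
opening: 0.0539
gripper_force: 66.6
```

apply_moves(steps=[0,0,0,0,0,0,45,0,0,0,0,0,0,45])

```text
clock: 5.32
eef_pos: [0.5084, 0.2877, 0.1885]
ee_rot: [2.13, 2.307, 0.005]
contact_force: [0.4, 0.7, 6.4]
opening: 0.0539
gripper_force: 66.6
```

apply_moves(steps=[0,0,25,0,0,0,45,0,0,60,0,0,0,45,0,0,80,0,0,0,45,4,-40,80,0,0,0,45,10,-100,80,0,0,-1,45,16,-160,80,0,0,-2,45,22,-220,80,0,0,-3,45,28,-270,80,0,0,-4.5,45])

```text
clock: 6.32
eef_pos: [0.5347, 0.0152, 0.2661]
ee_rot: [-2.221, -2.221, 0.001]
contact_force: [0.8, 0.4, -2.4]
opening: 0.0539
gripper_force: 65.8
```

apply_moves(steps=[1,-37,0,0,0,0,45,1,-37,-30,0,0,0,45,1,-37,-60,0,0,0,45,1,-37,-70,0,0,0,45,1,-37,-75,0,0,0,45,1,-37,-75,0,0,0,45])

```text
clock: 7.08
eef_pos: [0.5367, -0.0196, 0.1922]
ee_rot: [2.219, 2.223, 0.001]
contact_force: [0.0, -0.3, -2.4]
opening: 0.0539
gripper_force: 65.5
```

apply_moves(steps=[0,0,-4,0,0,0,45,0,0,-5.5,0,0,0,45,0,0,-5.5,0,0,0,45])

```text
clock: 7.45
eef_pos: [0.5366, -0.0197, 0.1866]
ee_rot: [2.219, 2.222, 0.001]
contact_force: [-0.0, -0.0, -1.4]
opening: 0.0537
gripper_force: 65.8
```

apply_moves(steps=[0,0,-0.5,0,0,0,45,0,0,-0.5,0,0,0,65,0,0,-0.5,0,0,0,85,0,0,-0.5,0,0,0,85,0,0,20,0,0,0,85,0,0,60,0,0,0,85,0,0,110,0,0,0,85,0,0,150,0,0,0,85])

```text
clock: 8.45
eef_pos: [0.5365, -0.0198, 0.3382]
ee_rot: [2.219, 2.222, 0.001]
contact_force: [0.6, 0.5, 0.1]
opening: 0.0849
gripper_force: 0.0
```

apply_moves(steps=[0,0,30,0,0,-10,85,0,0,50,0,0,-20,85,5,0,50,0,0,-30,85,10,0,50,0,0,-40,85,15,0,50,0,0,-50,85,20,0,50,0,0,-60,85,25,0,50,0,0,-70,85,30,0,50,0,0,-80,85])

```text
clock: 9.45
eef_pos: [0.5664, -0.0197, 0.386]
ee_rot: [-3.13, -0.267, 0.001]
contact_force: [0.3, 0.3, 0.9]
opening: 0.085
gripper_force: 0.0
```

apply_moves(steps=[0,0,0,0,0,-10,85,0,0,0,0,0,-10,85,0,0,0,0,0,-10,85])

```text
clock: 9.82
eef_pos: [0.5662, -0.0197, 0.386]
ee_rot: [-3.142, -0.006, 0.0]
contact_force: [0.1, 0.3, -1.1]
opening: 0.085
gripper_force: 0.0
```

Run:
```python
from h import *
im,C,o=snap('wrist')
np.savez('mat.npz',p=o['eef_pos'],r=o['ee_rot']);print(o['clock'],o['eef_pos'],o['ee_rot'],abs(o['qd']).max())
u=proj(C,[[.5466,-.02,.038]])[0];print(u)
x0=int(max(0,min(u[0]-100,440)));y0=int(max(0,min(u[1]-75,330)));print(x0,y0)
cv2.imwrite('pics/mat_c.png',cv2.resize(im[y0:y0+150,x0:x0+200,::-1],None,fx=4,fy=4,interpolation=cv2.INTER_CUBIC))
```

```text
9.825 [ 0.56620115 -0.01973559  0.38604059] [-3.14155063e+00 -5.86244595e-03  4.48141716e-04] 0.011521482001301726
[323.08947065 234.03642865]
223 159
```

View pics/mat_c.png

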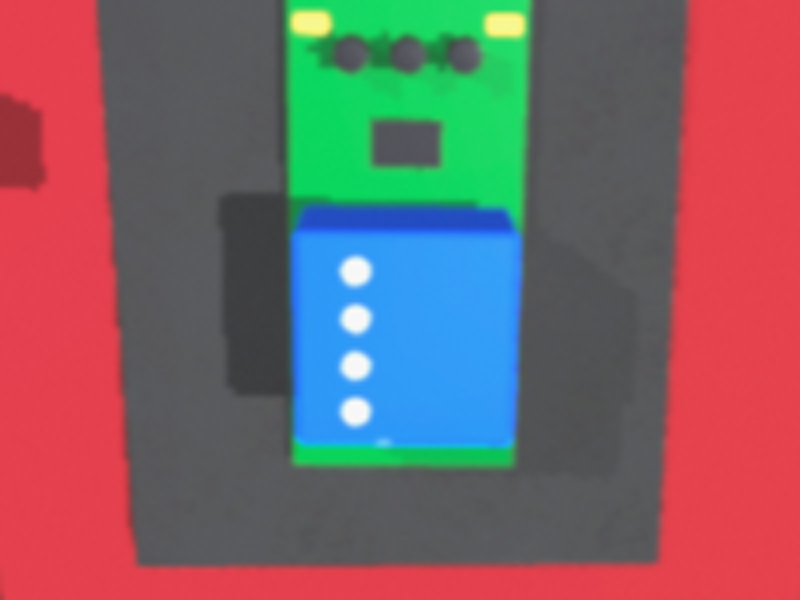

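The module lies flat well inside the mat. Its block top corners in the crop are (292,233), (521,233), (515,445) and (293,445).

Run:
```python
from h import *
d=np.load('mat.npz');C=cam('wrist',{'eef_pos':d['p'],'ee_rot':d['r']})
c=lambda P:[(223+x/4,159+y/4) for x,y in P]
w=world(C,c([(292,233),(521,233),(515,445),(293,445)]),.038);print(w.round(4),w.mean(0).round(4))
h=lambda a,b:np.degrees(np.arctan2(*(b-a)[1::-1]))
print(h(w[3],w[0]),h(w[2],w[1]),h(w[1],w[0]),h(w[2],w[3]))
Rm=R.from_rotvec(d['r']).as_matrix();print(np.degrees(np.arctan2(Rm[1,1],Rm[0,1])),Rm[:,2])
```

```text
[[ 0.5632  0.0058  0.038 ]
 [ 0.5634 -0.0486  0.038 ]
 [ 0.509  -0.0487  0.038 ]
 [ 0.5088  0.0066  0.038 ]] [ 0.5361 -0.0212  0.038 ]
-0.8599663942945569 0.1453530567316974 90.21479913633073 90.20933915646016
-89.78616130400611 [-2.85366843e-04  3.59870838e-05 -9.99999959e-01]
```

apply_moves(steps=[-15,-0.5,-55,0,0,0,85,-30,-1,-105,0,0,0,85,-30,-1,-145,0,0,0,85,-30,-1,-175,0,0,0,85,-30,-1,-192,0,0,0,85,-30,-1,-200,0,0,0,85,-30,-1,-200,0,0,0,85])

```text
clock: 10.75
eef_pos: [0.5367, -0.0208, 0.1865]
ee_rot: [3.142, 0.003, 0.001]
contact_force: [0.2, -0.6, 0.4]
opening: 0.0852
gripper_force: 0.0
```

apply_moves(steps=[0,0,0,0,0,0,45,0,0,0,0,0,0,45,0,0,0,0,0,0,45,0,0,0,0,0,0,45,0,0,0,0,0,0,45])

```text
clock: 11.38
eef_pos: [0.5373, -0.0209, 0.1878]
ee_rot: [3.141, 0.002, 0.005]
contact_force: [-0.1, 0.6, 6.4]
opening: 0.0528
gripper_force: 66.0
```

apply_moves(steps=[0,0,20,0,0,0,45,0,0,60,0,0,0,45,-2,-20,105,0,0,0,45,-8,-75,120,0,0,-2,45,-15,-130,120,0,0,-4,45,-22,-185,120,0,0,-6,45,-29,-235,120,0,0,-8,45,-33,-263,120,0,0,-8,45])

```text
clock: 12.38
eef_pos: [0.5022, -0.2859, 0.3054]
ee_rot: [-3.134, 0.221, 0.002]
contact_force: [0.4, 0.5, -2.9]
opening: 0.0529
gripper_force: 65.1
```

apply_moves(steps=[0,0,0,-0.9,-6,0,45,0,0,0,-1.7,-11.9,0,45,0,0,0,-1.7,-11.9,0,45,0,0,0,-1.7,-11.9,0,45])

```text
clock: 12.88
eef_pos: [0.503, -0.2834, 0.3056]
ee_rot: [3.103, -0.215, 0.322]
contact_force: [0.1, 0.3, -3.2]
opening: 0.053
gripper_force: 65.1
```

```bash
cat > g.py <<'E'
from h import *
S=np.array([.5428,-.2893,.045]);yaw=np.radians(-8.1);ex=np.array([np.cos(yaw),np.sin(yaw),0]);ey=np.array([-ex[1],ex[0],0])
def st(xe=None,ze=None):
    o=arm.get_obs();Rm=R.from_rotvec(o['ee_rot']).as_matrix()
    bx,bz=Rm[:,0],-Rm[:,2];E=o['eef_pos']-.0465*bx-.1848*bz   # block-end underside
    H=lambda v:(np.array([v@ex,v@ey,v[2]]))
    e=H(E-S)*1e3;print('clock',o['clock'],'E in holder',e.round(1),'tilt',np.degrees(np.arcsin(bx[2])).round(2),'yaw',np.degrees(np.arctan2(bx[1],bx[0])).round(2),'roll',np.degrees(np.arcsin(bz@ey)).round(2),'F',H(o['contact_force']).round(1),o['opening'])
    if xe is not None:
        d=np.array([xe,0,ze])-e;print('world shift',(d[0]*ex+d[1]*ey+np.array([0,0,d[2]])).round(1))
E
python3 -c "
from g import *
st(-46,2.5)"
```

```text
clock 12.875 E in holder [-47.8   0.1  70.2] tilt 11.86 yaw -7.91 roll -0.03 F [ 0.1  0.3 -3.2] 0.05302217684998917
world shift [  1.7  -0.4 -67.7]
```

apply_moves(steps=[2,0,-25,0,0,-0.2,45,2,0,-50,0,0,-0.2,45,2,0,-55,0,0,-0.2,45,2,0,-55,0,0,-0.2,45])

```text
clock: 13.38
eef_pos: [0.5055, -0.2836, 0.2511]
ee_rot: [3.102, -0.22, 0.325]
contact_force: [-0.5, -0.3, -1.3]
opening: 0.0525
gripper_force: 65.1
```

Run:
```python
from g import *
st(-46,2.5)
im,C,o=snap('wrist');a=im[150:450,100:540,::-1]
im2,C2,_=snap('side');u=proj(C2,[S])[0].astype(int);print(u)
b=im2[u[1]-70:u[1]+50,u[0]-80:u[0]+80,::-1]
cv2.imwrite('pics/ins1.png',cv2.vconcat([cv2.resize(a,(440,300)),cv2.resize(b,(440,300),interpolation=cv2.INTER_CUBIC)]) if 0 else cv2.hconcat([cv2.resize(a,(440,400)),cv2.resize(b,(360,400),interpolation=cv2.INTER_CUBIC)]))
```

```text
clock 13.375 E in holder [-44.9   0.3  15.7] tilt 11.97 yaw -8.1 roll 0.03 F [-0.5 -0.3 -1.3] 0.052502848058876124
world shift [ -1.1  -0.1 -13.2]
[390 190]
```

View pics/ins1.png

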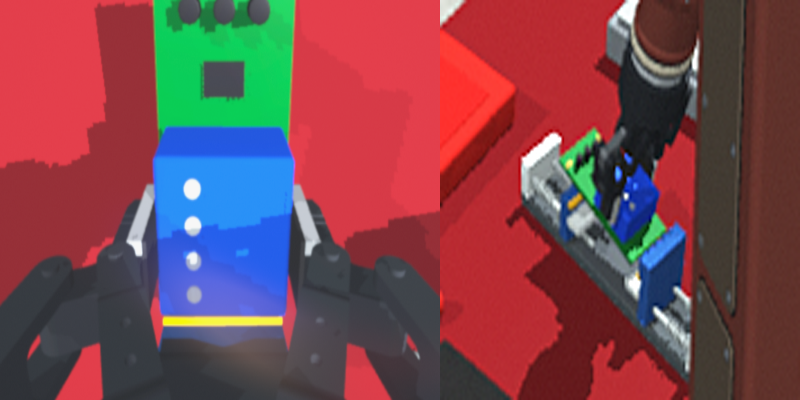

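The picture shows the module held tilted with its block end low, in front of the tall jaw. It looks centred across the jaws, and the far end is above the low jaw.

apply_moves(steps=[-1,0,-7,0,0,0,45,-1,0,-12,0,0,0,45,-1,0,-13,0,0,0,45,-1,0,-13,0,0,0,45])

```text
clock: 13.98
eef_pos: [0.5042, -0.2837, 0.238]
ee_rot: [3.101, -0.22, 0.326]
contact_force: [-0.6, 0.9, -2.2]
opening: 0.0531
gripper_force: 65.1
```

```bash
python3 -c "
from g import *
st(-62,2.5)"
```

```text
clock 13.975 E in holder [-46.    0.    2.6] tilt 12.0 yaw -8.13 roll 0.04 F [-0.8  0.8 -2.2] 0.05312476882272776
world shift [-15.8   2.2  -0.1]
```

Moving in until it touches the jaw, then checking.

apply_moves(steps=[-5,0.7,0,0,0,0,45,-10,1.4,0,0,0,0,45,-15,2.1,0,0,0,0,45,-19,2.7,0,0,0,0,45,-19,2.7,0,0,0,0,45])

```text
clock: 14.6
eef_pos: [0.4854, -0.2811, 0.2385]
ee_rot: [3.1, -0.221, 0.329]
contact_force: [3.7, 0.5, -3.8]
opening: 0.0525
gripper_force: 64.9
```

```bash
python3 -c "
from g import *
st(-79,2.5)"
```

```text
clock 14.6 E in holder [-64.6  -0.1   3.1] tilt 12.11 yaw -8.15 roll 0.07 F [ 3.6  1.  -3.8] 0.05249604137527777
world shift [-14.2   2.2  -0.6]
```

apply_moves(steps=[-4,0.6,0,0,0,0,45,-8,1.2,0,0,0,0,45,-12,1.8,0,0,0,0,45,-15,2.2,0,0,0,0,45,-15,2.2,0,0,0,0,45])

```text
clock: 15.22
eef_pos: [0.4709, -0.279, 0.2388]
ee_rot: [3.099, -0.221, 0.331]
contact_force: [6.8, -0.5, -5.1]
opening: 0.0528
gripper_force: 64.7
```

```bash
python3 -c "
from g import *
st(-80,2)"
```

```text
clock 15.225 E in holder [-79.   -0.2   3.3] tilt 12.21 yaw -8.15 roll 0.1 F [ 6.8  0.5 -5.1] 0.05277519445546731
world shift [-0.9  0.4 -1.3]
```

apply_moves(steps=[6.9,-1.0,-0.6,0.3,2.2,0,45,13.3,-1.9,-1.4,0.6,4.2,0,45,19.6,-2.7,-2.4,0.9,6.1,0,45,25.8,-3.5,-3.7,1.2,8.1,0,45,25.8,-3.5,-3.7,1.2,8.1,0,45])

```text
clock: 15.85
eef_pos: [0.4979, -0.2829, 0.2358]
ee_rot: [3.125, -0.222, 0.113]
contact_force: [7.1, 0.4, -2.3]
opening: 0.0531
gripper_force: 65.1
```

```bash
python3 -c "
from g import *
st(-80,2)"
```

```text
clock 15.85 E in holder [-78.3  -0.3   3.1] tilt 4.15 yaw -8.12 roll 0.09 F [ 7.   1.4 -2.3] 0.053084376607274865
world shift [-1.6  0.5 -1.1]
```

apply_moves(steps=[5.9,-0.6,-2.1,0.3,2.1,0,45,12.2,-1.3,-4.2,0.6,4.1,0,45,12.2,-1.3,-4.2,0.6,4.1,0,45])

```text
clock: 16.23
eef_pos: [0.5106, -0.2846, 0.2324]
ee_rot: [3.131, -0.222, 0.003]
contact_force: [6.3, 0.2, 1.3]
opening: 0.0529
gripper_force: 65.4
```

Run:
```python
from g import *
st(-65,1)
im,C,o=snap('wrist');a=im[0:300,160:490,::-1]
im2,C2,_=snap('side');u=proj(C2,[S])[0].astype(int)
b=im2[u[1]-60:u[1]+60,u[0]-60:u[0]+60,::-1]
cv2.imwrite('pics/ins2.png',cv2.hconcat([cv2.resize(a,(400,400)),cv2.resize(b,(400,400),interpolation=cv2.INTER_CUBIC)]))
```

```text
clock 16.225 E in holder [-78.7  -0.3   2.5] tilt 0.11 yaw -8.11 roll 0.14 F [6.2 1.1 1.3] 0.05286409876198831
world shift [13.6 -1.6 -1.5]
```

View pics/ins2.png

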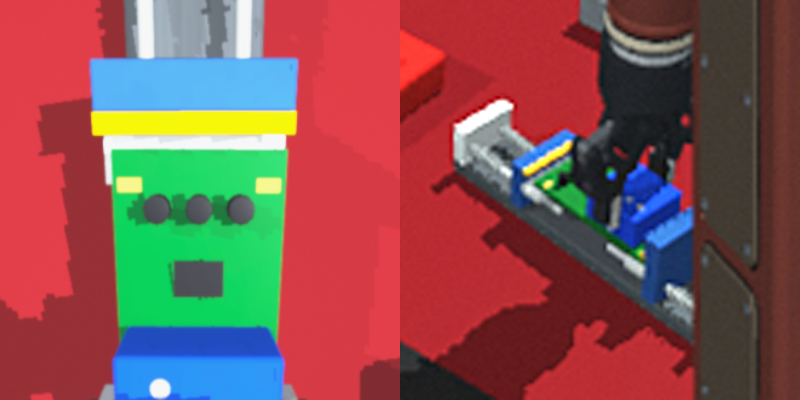

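The board is level, with its free end below and in front of the low jaw's lip at (111–287,150). The lip spans (92–297,122), so the board looks slightly off to the right. I'll measure that.

Run:
```python
from g import *
im,C,o=snap('wrist');hsv=cv2.cvtColor(im,cv2.COLOR_RGB2HSV)
def span(row,lo,hi,z):
    m=cv2.inRange(hsv[row:row+1],lo,hi)[0]; xs=np.where(m[200:440])[0]+200
    if len(xs)<20:return None
    w=world(C,[(xs.min()-.0,row),(xs.max()+1.,row)],z);q=[(v-S) for v in w]
    return [round(a*1e3,1) for a in (q[0]@ex,q[0]@ey,q[1]@ex,q[1]@ey,(q[0]@ey+q[1]@ey)/2)]
for r in range(46,80,5):print('blue',r,span(r,(95,80,80),(130,255,255),.061))
for r in range(84,100,3):print('yel',r,span(r,(22,150,150),(35,255,255),.061))
for r in range(116,240,20):print('green',r,span(r,(50,120,80),(80,255,255),.052))
```

```text
blue 46 [np.float64(73.5), np.float64(32.5), np.float64(73.5), np.float64(-31.1), np.float64(0.7)]
blue 51 [np.float64(71.8), np.float64(32.2), np.float64(71.8), np.float64(-30.9), np.float64(0.7)]
blue 56 [np.float64(70.1), np.float64(32.3), np.float64(70.1), np.float64(-31.0), np.float64(0.7)]
blue 61 [np.float64(68.4), np.float64(32.5), np.float64(68.4), np.float64(-31.1), np.float64(0.7)]
blue 66 [np.float64(66.7), np.float64(32.6), np.float64(66.7), np.float64(-31.2), np.float64(0.7)]
blue 71 [np.float64(64.9), np.float64(32.3), np.float64(64.9), np.float64(-30.9), np.float64(0.7)]
blue 76 [np.float64(63.2), np.float64(32.4), np.float64(63.2), np.float64(-31.0), np.float64(0.7)]
yel 84 [np.float64(60.4), np.float64(33.0), np.float64(60.4), np.float64(-31.6), np.float64(0.7)]
yel 87 [np.float64(59.3), np.float64(33.1), np.float64(59.3), np.float64(-31.7), np.float64(0.7)]
yel 90 [np.float64(58.2), np.float64(32.8), np.float64(58.2), np.float64(-31.7), np.float64(0.5)]
yel 93 [np.float64(57.2), np.float64(32.8), np.float64(57.2), np.float64(-31.4), np.float64(0.7)]
yel 96 [np.floa
[... 192 characters left out ...]
np.float64(49.2), np.float64(28.9), np.float64(49.2), np.float64(-31.1), np.float64(-1.1)]
green 136 [np.float64(41.2), np.float64(29.0), np.float64(41.2), np.float64(-30.7), np.float64(-0.9)]
green 156 [np.float64(33.0), np.float64(29.0), np.float64(33.0), np.float64(-30.8), np.float64(-0.9)]
green 176 [np.float64(24.5), np.float64(29.0), np.float64(24.5), np.float64(-30.8), np.float64(-0.9)]
green 196 [np.float64(15.7), np.float64(29.1), np.float64(15.7), np.float64(-30.9), np.float64(-0.9)]
green 216 [np.float64(6.7), np.float64(29.2), np.float64(6.6), np.float64(-31.0), np.float64(-0.9)]
green 236 [np.float64(-2.7), np.float64(29.2), np.float64(-2.7), np.float64(-30.6), np.float64(-0.7)]
```

apply_moves(steps=[3.7,0.6,0,0,0,0.2,45,7,0.5,-0.3,0,0,0.2,45,10.5,0,-0.6,0,0,0.2,45,13.8,-0.5,-0.8,0,0,0.2,45,13.8,-0.5,-0.8,0,0,0.2,45])

```text
clock: 17.0
eef_pos: [0.5223, -0.2847, 0.2301]
ee_rot: [3.133, -0.217, -0.008]
contact_force: [1.2, -3.1, 2.7]
opening: 0.0527
gripper_force: 65.6
```

```bash
python3 -c "
from g import *
st(-65,1)"
```

```text
clock 17.0 E in holder [-68.4   1.3   0.5] tilt -0.28 yaw -7.92 roll 0.06 F [ 1.6 -2.9  2.7] 0.0527264514831942
world shift [ 3.2 -1.8  0.5]
```

apply_moves(steps=[1.8,-0.2,0.3,0,-0.3,0,45,3.6,-0.6,0.3,0,-0.3,0,45,3.6,-0.6,0.3,0,-0.3,0,45])

```text
clock: 17.38
eef_pos: [0.5254, -0.2851, 0.2298]
ee_rot: [-3.134, 0.218, 0.002]
contact_force: [-1.2, -4.8, 2.4]
opening: 0.0525
gripper_force: 65.7
```

Run:
```python
from g import *
st(-65,1)
im,C,o=snap('wrist','w_fin0');hsv=cv2.cvtColor(im,cv2.COLOR_RGB2HSV)
def span(row,lo,hi,z):
    m=cv2.inRange(hsv[row:row+1],lo,hi)[0]; xs=np.where(m[200:440])[0]+200
    if len(xs)<20:return None
    w=world(C,[(xs.min()-.0,row),(xs.max()+1.,row)],z);q=[(v-S) for v in w]
    return [float(round(a*1e3,1)) for a in (q[0]@ex,q[0]@ey,q[1]@ey,(q[0]@ey+q[1]@ey)/2)]
for r in range(56,120,6):print(r,'blue',span(r,(95,80,80),(130,255,255),.061),'yel',span(r,(22,150,150),(35,255,255),.061))
for r in range(106,240,20):print('green',r,span(r,(50,120,80),(80,255,255),.05))
```

```text
clock 17.375 E in holder [-64.5   1.6   0. ] tilt -0.06 yaw -7.94 roll -0.01 F [-0.5 -5.   2.4] 0.05252801407238491
world shift [-0.7 -1.5  1. ]
56 blue None yel None
62 blue None yel None
68 blue None yel None
74 blue [77.8, 32.6, -31.0, 0.8] yel None
80 blue [75.7, 32.3, -31.1, 0.6] yel None
86 blue [73.6, 32.4, -30.9, 0.8] yel None
92 blue [71.6, 32.6, -31.0, 0.8] yel None
98 blue [69.4, 32.7, -31.2, 0.8] yel None
104 blue [67.3, 32.4, -31.0, 0.7] yel None
110 blue None yel [65.2, 33.0, -31.5, 0.7]
116 blue None yel [63.0, 33.1, -31.7, 0.7]
green 106 None
green 126 None
green 146 [51.5, 30.9, -28.0, 1.4]
green 166 [43.2, 31.3, -28.6, 1.4]
green 186 [34.6, 31.4, -28.7, 1.3]
green 206 [25.7, 31.4, -28.3, 1.5]
green 226 [16.6, 31.4, -28.4, 1.5]
```

apply_moves(steps=[-0.4,-1.0,0.4,0,0,0,45,-0.4,-1.0,0.4,0,0,0,45,-0.4,-1.0,0.4,0,0,0,45])

```text
clock: 17.8
eef_pos: [0.5251, -0.2854, 0.2298]
ee_rot: [-3.132, 0.217, 0.002]
contact_force: [-1.1, -2.5, 1.3]
opening: 0.0529
gripper_force: 65.5
```

```bash
python3 -c "
from g import *
st(-65,0)"
```

```text
clock 17.8 E in holder [-64.8   1.6   0.1] tilt -0.07 yaw -7.93 roll -0.1 F [-0.8 -2.7  1.3] 0.052936751715294314
world shift [-0.4 -1.5 -0.1]
```

apply_moves(steps=[-0.2,-1.5,0.6,0,0,0,45,-0.3,-2.2,0.6,0,0,0,45,-0.3,-2.2,0.6,0,0,0,45])

```text
clock: 18.18
eef_pos: [0.5248, -0.2865, 0.23]
ee_rot: [-3.13, 0.216, 0.003]
contact_force: [0.3, 5.2, 0.1]
opening: 0.0529
gripper_force: 65.4
```

```bash
python3 -c "
from g import *
st(-65,0)"
```

```text
clock 18.175 E in holder [-65.2   0.9   0.3] tilt -0.14 yaw -7.89 roll -0.25 F [-0.5  5.2  0.1] 0.05291999909393108
world shift [ 0.1 -0.9 -0.3]
```

apply_moves(steps=[0.1,1.3,-0.2,0,0,0,45,0.1,1.3,-0.2,0,0,0,45,0.1,1.3,-0.2,0,0,0,60,0.1,1.3,-0.2,0,0,0,85,0.1,1.3,-0.2,0,0,0,85,0.1,1.3,-0.2,0,0,0,85])

```text
clock: 18.92
eef_pos: [0.5252, -0.287, 0.2309]
ee_rot: [-3.134, 0.218, -0.001]
contact_force: [0.7, 0.0, 0.5]
opening: 0.0852
gripper_force: 0.0
```

apply_moves(steps=[0,0,20,0,0,0,85,0,0,60,0,0,0,85,0,0,115,0,0,0,85,20,0,160,0,0,0,85,40,0,170,0,0,0,85,40,0,170,0,0,0,85,40,0,170,0,0,0,85])

```text
clock: 19.8
eef_pos: [0.5643, -0.2863, 0.3999]
ee_rot: [-3.132, 0.217, 0.004]
contact_force: [-0.2, -0.1, 0.8]
opening: 0.0852
gripper_force: 0.0
```

Run:
```python
from g import *
im,C,o=snap('wrist')
np.savez('fin.npz',p=o['eef_pos'],r=o['ee_rot']);print(o['clock'],o['eef_pos'],o['contact_force'])
u=proj(C,[S])[0];x0,y0=int(u[0]-80),int(u[1]-110);print(u,x0,y0)
a=cv2.resize(im[y0:y0+220,x0:x0+160,::-1],(436,600),interpolation=cv2.INTER_CUBIC)
im2,C2,_=snap('side');v=proj(C2,[S])[0].astype(int)
b=cv2.resize(im2[v[1]-100:v[1]+100,v[0]-60:v[0]+60,::-1],(360,600),interpolation=cv2.INTER_CUBIC)
cv2.imwrite('pics/fin.png',cv2.hconcat([a,b]))
```

```text
19.8 [ 0.56430556 -0.28634414  0.39987034] [-0.19581784 -0.06634569  0.77783483]
[329.38659587 232.58366714] 249 122
```

View pics/fin.png

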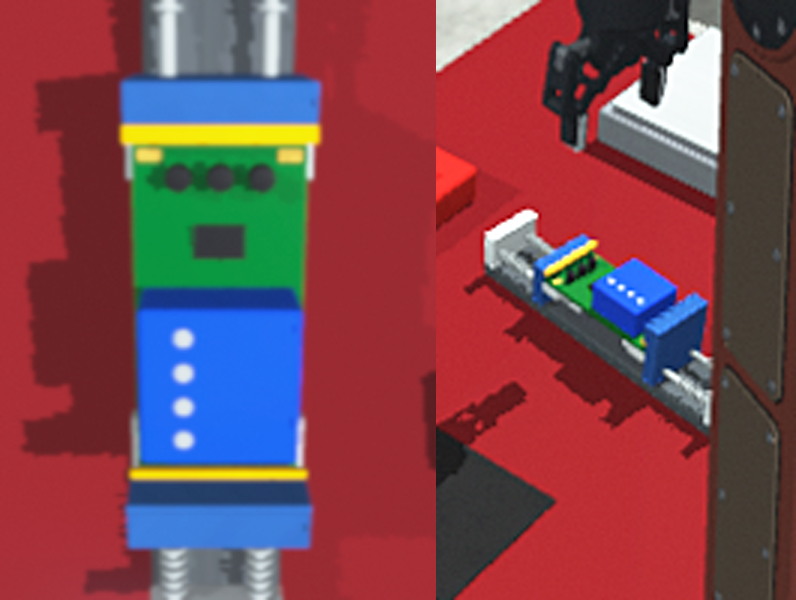

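The board is level under both yellow lips. Block centre column is about 220, against lips at 220.5 (low) and 218.5 (tall). I'll do a last check of the numbers along x.

Run:
```python
from g import *
d=np.load('fin.npz');C=cam('wrist',{'eef_pos':d['p'],'ee_rot':d['r']})
f=lambda n,z,P:print(n,[[float((( w-S)@e*1e3).round(1)) for e in(ex,ey)] for w in world(C,[(249+x*160/436,122+y*220/600) for x,y in P],z)])
f('blocktop',.080,[(138,310),(302,310),(301,465),(141,465)])
f('lowlip',.061,[(122,145),(319,145)]);f('tallface top',.081,[(128,505),(311,507)]);f('tall lip',.061,[(130,468),(307,468)])
f('board',.05,[(133,200),(309,200)])
```

```text
blocktop [[7.5, 26.8], [7.7, -26.2], [-47.6, -27.8], [-47.8, 26.8]]
lowlip [[58.0, 32.5], [58.2, -31.9]]
tallface top [[-62.5, 31.4], [-63.1, -31.7]]
tall lip [[-58.5, 32.2], [-58.2, -32.3]]
board [[37.8, 30.0], [38.0, -30.6]]
```

```bash
python3 -c "
from station import arm
print(arm.job_done())"
```

```text
the job is handed in; nothing more can be done
None
```

The module was laid on the mat, taken again across its block, and clamped level under both jaw lips. It sits within about 0.5 mm of centre, and the job was handed in at about 20 s of the 59 s limit.

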